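Check the bench pull gauge at its marker clip

ROBOT

A 6-joint arm with a two-finger parallel gripper is mounted at the origin on the work surface. World frame = base frame: x ahead of the robot, y to its left, z up, the work surface at z = 0. Lengths are in m, angles in rad, forces in N, time in s.
With the tool pointing down it reaches from about 0.35 to 0.775 m from the base axis. Payload 7.3 kg.
Tool frame: the origin (TCP) lies at the very end of the fingers, on their centre line; the grasp point (between the pads) lies 19 mm behind it; z points along the fingers, y is the line along which they close (so a half turn about z gives the same grasp; the last joint's range is limited). The gripper opens to 92 mm and grips with 3 to 60 N. Pads are 19 mm wide; open, the fingers measure 130 mm over their backs; the gripper's body (75 mm by 190 mm) begins 47 mm behind the grasp point.
Start: joints at [-1.254, 0.342, 1.524, -0, 1.275, -0.146], TCP at [0.234, -0.47, 0.227] pointing down, gripper open.
Joint ranges: [-2.53, 2.53], [-0.77, 2.02], [0.04, 2.7], [-1, 4.14], [0.28, 2.66], [-3.11, 3.11]. Speed limits (rad/s): [2.57, 2.57, 3.14, 3.14, 3.14, 3.14].

INTERFACE

Orientations are given as [roll, pitch, yaw] about the fixed x, y, z axes, in that order (R = Rz(yaw) Ry(pitch) Rx(roll)).
In Python, from cell import observe, read_camera, get_calibration, hand_in, search_frame gives the robot as it stands.
- The arm moves only by the tool step_arm, never from a script. Its argument "commands" is a list of rows, each an object with "translation": the shift along the tool's x, y, z in mm, a list of three; "roll": the turn about the tool's z in rad. In form: [{"translation": [x, y, z], "roll": roll}, ...]. A call has 1 to 20 rows; each row shifts and turns the commanded pose from where the row before left it, along the tool's axes as they then stand; what a row does not reach is not made up. A row lasts 1/12 s, in which the tool goes at most 41.7 mm and 7.16 degrees, less where a joint would pass 70% of its speed; a pose out of reach is approached as far as the arm can. A call is refused whole if a number of a shift passes 41.7 or a number of a turn 0.125, either way. A call with a gripper value outside its range is refused whole. "fingers" is the opening, from 0 (shut) to 1 (fully open), set as the call begins (left out, the last holds). The fingers move at their own pace and stop on an object; "grip_force" is the grip in N (left out, the last holds). Time passes only in rows, so rows that do not move let the fingers close. It gives the time, the measured TCP pose, the force, the opening and the grip force at its end, in the units of the state.
- observe(): the state, without advancing time (a new reading comes with each control period).
- read_camera(name): name is "scene" or "top" or "wrist"; returns the picture (420x560x3 uint8, red, green, blue); there is no depth.
- get_calibration(name): a dict with "camera_matrix" (3x3 intrinsics, pixels), "dist_coeffs" ([k1, k2, p1, p2, k3] as OpenCV has them; the pictures are not rectified), "world_from_camera" (4x4, takes a point from camera to world coordinates). Camera axes: x right, y up, looking along -z (the intrinsics and any distortion apply to the point x, -y, -z); pixel columns grow to the right and rows downward; lengths in m; the calibration is good to about 2 mm. A picture is of the moment at which its call begins: read the wrist's pose just before it. get_calibration takes no time and is no camera call; for the wrist camera it gives the pose at the moment of the call.
- hand_in(): hands the job in; it is judged then, once.
Trained networks look in the newest picture that a camera, given by its name, has taken for a name from the list of things; names that differ only in an ending like _2 or _b are one class to them, and where a whole thing is asked for, a point or a joint stands for the part that bears it (a point fixed in the world has none). Each returns a list of dicts, best first, with "confidence" (0 to 1); they miss things now and then, are a little off and sometimes report something else, mostly with a low value. They report only what shows in the picture. A call takes as long as a camera call.
- search_frame(camera, name): "at" ([x, y, z] in m, in world coordinates, good to about 4 mm: the middle of the surface that is visible of it).
The state is a dict: "time": time; "qpos": joint angles; "qvel": joint speeds; "joint_efforts": joint torques, N m; "tool_pos": TCP position; "tool_rot": TCP orientation; "contact_force": force on the tool from outside, world axes, zero at the start; "torque": the same for the moment, N m; "opening": finger opening in m; "grip_force": force on a finger pad.
Only numpy, scipy, OpenCV 4.12 (cv2) and the standard library are available. Lean on these libraries where they do the work, as an engineer would, in place of code of your own. Each camera call takes 0.05 s, during which the arm holds its last target. There are 200 camera calls.

TASK

On the longer of the two pull gauges (the one with a marker clip on its scale), pull the slide out by its upright grip until the pointer is level with the clip, and hold it still there for about a second. Then guide the slide back until it is fully home, not letting it snap back, and let go. Leave the shorter gauge's slide alone.

Things in the scene. Friction and masses are not known exactly. Their poses are not given: they have to be found in the camera images.
- long: Fixed base of the long pull gauge: aluminium plate 400 x 96 mm with a grey spring housing (150 mm long, top at 58 mm) on its +x end and a scale rail (top at 28 mm) along its +y side. Origin: table level, under the grip's home place. Axes: z up, x along the slide, which is pulled OUT towards -x. The housing begins at x = +70 mm. The shorter gauge is of the same make, 240 mm long, without a clip.
- long_grip (a point): Centre of the long gauge's grip: an upright black block on the slide's steel post, 20 mm along the slide (x), 46 mm across (y), 40 mm tall, centre 75 mm above the table. Axes as long: pull towards -x. A 12 mm rod (top at 36 mm) runs from the post to the housing. A thin pointer (top at 40 mm) reaches from the post in +y over the scale rail, in line with the grip's centre along x.
- long_slide (a joint): How far the long gauge's slide is pulled out, m: 0 = fully home, 0.14 = end stop. A spring draws it home: about 3 N at home, rising by 0.7 N per 10 mm (10 N at 100 mm). Let go when out, it snaps home.
- clip_mark (a point): Middle of the marker clip, a dark steel saddle 24 mm wide along the slide, fixed on the long gauge's scale rail, 45 to 115 mm out (-x) from the grip's home place. Axes as long. It lies 36 mm to the +y side of the slide's centre line, 32 mm above the table; its outer plate rises to 56 mm. The pointer is level with it when grip and clip have the same place along the gauge's x axis.
- short_slide (a joint): How far the shorter gauge's slide is pulled out, m: 0 = home. To be left alone. Its grip is 30 mm wide.

How it is judged:
On the way:
1. the long gauge's pointer is held still within the width of the clip (x of long_grip in the frame of clip_mark between -0.012 and 0.012 m and velocity of joint long_slide between -0.02 and 0.02 m/s), for 0.6 s.
At the end, for the whole second after the job is handed in: After the hold at the clip (pointer within 12 mm of the clip's middle, still for 0.6 s), the long gauge's slide is home to within 6 mm and at rest, and the short gauge's slide is in (within 12 mm) (value of joint long_slide below 0.006 m and velocity of joint long_slide between -0.02 and 0.02 m/s and value of joint short_slide below 0.012 m); the robot touches nothing.
It fails at once if the long gauge's slide snaps back (faster than 0.6 m/s) (velocity of joint long_slide below -0.6 m/s).
It fails at once if the short gauge's slide is pulled out by more than 12 mm (value of joint short_slide above 0.012 m).
It also fails if it takes over 40 s, if anything falls off the work surface, if the arm or the gripper's body presses on something with over 40 N, if the wrist force passes 120 N, or if a joint passes its speed limit or range.

## Working session

There is one attempt and no reset: what is moved stays moved. The work goes in short steps, Python scripts to look and compute and a tool call to move; the robot and the scene stay as the last step left them, time stands still between calls to the robot, and variables do not carry over. Pictures are saved under pics/ and viewed, at most 10 in all, crops included, and the job is handed in when it is done.

Besides the shell and the picture viewer there is one more tool, called after "Emit:" as name(argument=value, ...) on one line, values as JSON. step_arm: Moves the arm, as the interface text tells. Its arguments: {"type":"object","properties":{"commands":{"type":"array"},"fingers":{"type":"number"},"grip_force":{"type":"number"}},"required":["commands"]}

```bash
mkdir -p pics
python3 - <<'E'
from cell import *
import cv2,numpy as np
s=observe();print(s['time'],s['tool_pos'],s['tool_rot'],s['opening'],s['contact_force'])
ims=[]
for c in ['top','scene']:
    im=read_camera(c);ims.append(im)
    for n in ['long','long_grip','clip_mark','short_slide','long_slide']:
        try:
            for d in search_frame(c,n)[:3]: print(c,n,np.round(d['at'],4),round(d['confidence'],2))
        except Exception as e: print(c,n,e)
    cv2.imwrite(f'pics/{c}0.png',im[:,:,::-1])
E
```

```text
0.0 [ 0.23427815 -0.46936815  0.22604483] [-3.14006558e+00 -2.43140420e-04  4.62806681e-01] 0.09186037000698676 [-0.41794786 -0.27992071  0.74296331]
top long [ 0.6496 -0.0217  0.011 ] 0.82
top long_grip [0.6541 0.0101 0.0922] 0.94
top clip_mark [0.7194 0.0903 0.032 ] 0.8
top short_slide [ 0.4825 -0.0545  0.0943] 0.62
top long_slide [0.6504 0.009  0.0869] 0.65
scene long [0.6658 0.0133 0.0033] 0.66
scene long_grip [0.6622 0.0194 0.0803] 0.96
scene clip_mark [0.7211 0.0909 0.0328] 0.76
scene short_slide [ 0.4845 -0.0442  0.0657] 0.68
scene long_slide [0.6583 0.0224 0.0782] 0.69
```

View pics/top0.png

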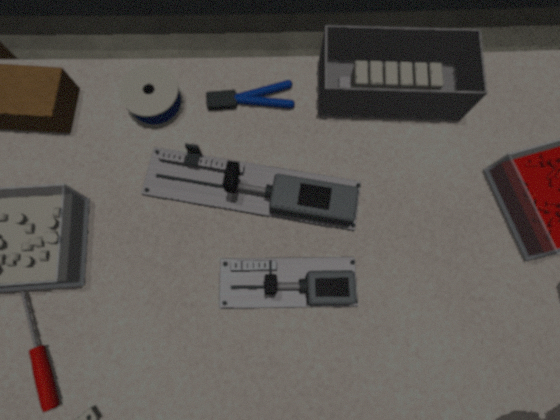

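View pics/scene0.png

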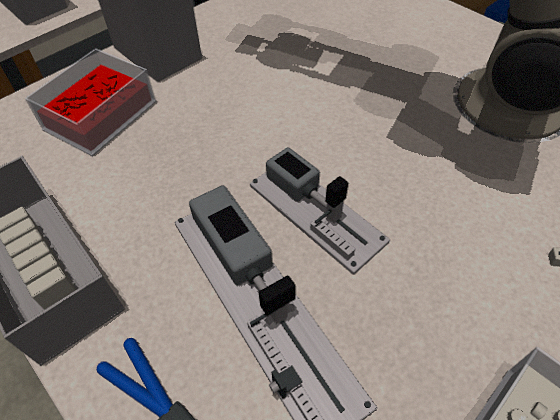

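The top view shows the long gauge with its corner screws at about (157,152), (147,189), (359,186) and (352,226). The housing is on the right, the grip is at (232,177) and the clip is at (193,153). The short gauge is below it, with its grip at (270,285). The scene view shows the same layout.

```bash
cat > h.py <<'E'
import numpy as np,cv2
from cell import *
def ray(c,uv,cal=None):
    k=cal or get_calibration(c)
    p=cv2.undistortPoints(np.array([[uv]],float),np.array(k['camera_matrix']),np.array(k['dist_coeffs'])).ravel()
    T=np.array(k['world_from_camera']);d=T[:3,:3]@np.array([p[0],-p[1],-1]);return T[:3,3],d
def onz(c,uv,z,cal=None):
    o,d=ray(c,uv,cal);return o+d*(z-o[2])/d[2]
def tri(r):
    A=sum(np.eye(3)-np.outer(d,d)/(d@d) for o,d in r);b=sum((np.eye(3)-np.outer(d,d)/(d@d))@o for o,d in r)
    return np.linalg.solve(A,b)
def pix(c,P,cal=None):
    k=cal or get_calibration(c);T=np.linalg.inv(np.array(k['world_from_camera']));q=T[:3,:3]@np.array(P)+T[:3,3]
    return cv2.projectPoints(np.array([[q[0],-q[1],-q[2]]]),np.zeros(3),np.zeros(3),np.array(k['camera_matrix']),np.array(k['dist_coeffs']))[0].ravel()
E
python3 - <<'E'
from h import *
s=[onz('top',u,0.008) for u in [(157,152),(147,189),(359,186),(352,226)]]
for p in s: print(np.round(p,4))
for a,b in [(s[0],s[2]),(s[1],s[3])]:
    d=b-a;print(np.degrees(np.arctan2(d[1],d[0])),np.linalg.norm(d))
im=cv2.imread('pics/top0.png')[130:240,130:370]
cv2.imwrite('pics/topc.png',cv2.resize(im,None,fx=3.3,fy=3.3,interpolation=cv2.INTER_CUBIC))
im=cv2.imread('pics/scene0.png')[250:420,220:400]
cv2.imwrite('pics/scenec.png',cv2.resize(im,None,fx=3.4,fy=3.4,interpolation=cv2.INTER_CUBIC))
E
```

```text
[0.7363 0.1629 0.008 ]
[0.6627 0.1774 0.008 ]
[ 0.6602 -0.2176  0.008 ]
[ 0.5842 -0.1988  0.008 ]
-101.31870627245127 0.3880921410268775
-101.78728176019628 0.384354261470903
```

View pics/topc.png

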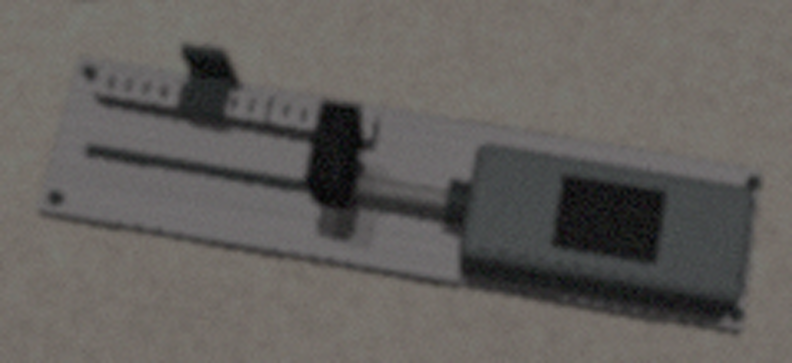

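View pics/scenec.png

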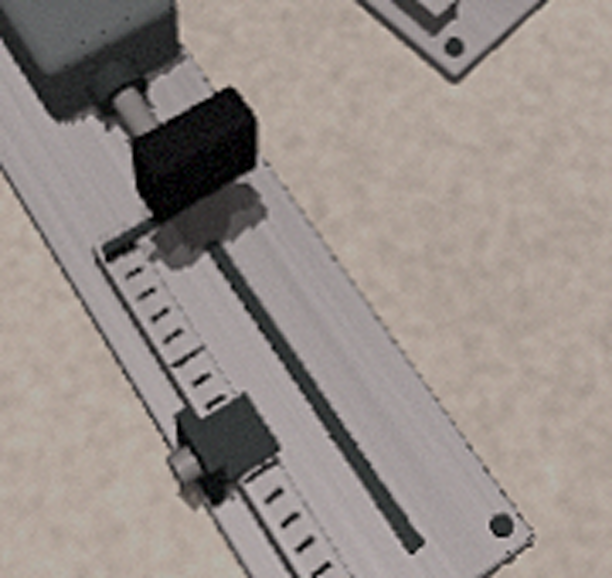

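Emit:
step_arm(commands=[{"translation": [0, 0, 0], "roll": 0.111}, {"translation": [0, 0, 0], "roll": 0.111}, {"translation": [0, 0, 0], "roll": 0.111}, {"translation": [0, 0, 0], "roll": 0.111}, {"translation": [0, 0, 0], "roll": 0.11}, {"translation": [0, 0, 0], "roll": 0.11}])

```text
time: 1.1
tool_pos: [0.2344, -0.4698, 0.2268]
tool_rot: [3.141, -0.0, -0.207]
contact_force: [-1.3, 0.1, -0.8]
opening: 0.0917
grip_force: 0.0
```

Emit:
step_arm(commands=[{"translation": [17.6, -30.7, 1.4], "roll": 0}, {"translation": [17.6, -30.7, 1.4], "roll": 0}, {"translation": [17.6, -30.7, 1.4], "roll": 0}, {"translation": [17.6, -30.7, 1.4], "roll": 0}, {"translation": [17.6, -30.7, 1.4], "roll": 0}, {"translation": [17.6, -30.7, 1.4], "roll": 0}, {"translation": [17.6, -30.7, 1.4], "roll": 0}, {"translation": [17.6, -30.7, 1.4], "roll": 0}, {"translation": [17.6, -30.7, 1.4], "roll": 0}, {"translation": [17.6, -30.7, 1.4], "roll": 0}, {"translation": [17.6, -30.7, 1.4], "roll": 0}, {"translation": [17.6, -30.7, 1.4], "roll": 0}, {"translation": [17.6, -30.7, 1.4], "roll": 0}, {"translation": [17.6, -30.7, 1.4], "roll": 0}, {"translation": [17.6, -30.7, 1.4], "roll": 0}, {"translation": [17.6, -30.7, 1.4], "roll": 0}, {"translation": [17.6, -30.7, 1.4], "roll": 0}, {"translation": [17.6, -30.7, 1.4], "roll": 0}, {"translation": [0, 0, 0], "roll": 0}, {"translation": [0, 0, 0], "roll": 0}])

```text
time: 2.77
tool_pos: [0.6557, 0.0101, 0.2004]
tool_rot: [3.141, 0.001, -0.198]
contact_force: [0.4, -0.5, 0.1]
opening: 0.0916
grip_force: 0.0
```

Run:
```python
from h import *
s=observe();print(s['time'],s['tool_pos'],s['tool_rot'])
im=read_camera('wrist')
for n in ['long','long_grip','clip_mark','long_slide']:
    for d in search_frame('wrist',n)[:2]: print(n,np.round(d['at'],4),round(d['confidence'],2))
cv2.imwrite('pics/w1.png',im[:,:,::-1]); print(get_calibration('wrist'))
```

```text
2.7667 [0.65569249 0.01009015 0.20041318] [ 3.14133417e+00  1.15435041e-03 -1.98273332e-01]
long [ 0.6585 -0.0384  0.0072] 0.79
long_grip [0.6566 0.0049 0.0924] 0.85
clip_mark [0.7195 0.0888 0.0325] 0.8
long_slide [0.6595 0.0071 0.0962] 0.81
{'camera_matrix': array([[323.43493714,   0.        , 279.11438187],
       [  0.        , 323.43493714, 210.50355442],
       [  0.        ,   0.        ,   1.        ]]), 'dist_coeffs': array([0.01819635, 0.        , 0.        , 0.        , 0.        ]), 'world_from_camera': array([[-2.02653017e-01,  9.41968543e-01,  2.67632246e-01,
         7.27176033e-01],
       [-9.79250609e-01, -1.94935881e-01, -5.53917649e-02,
        -6.95222628e-03],
       [-6.17227596e-06, -2.73304348e-01,  9.61927613e-01,
         3.58989781e-01],
       [ 0.00000000e+00,  0.00000000e+00,  0.00000000e+00,
         1.00000000e+00]])}
```

View pics/w1.png

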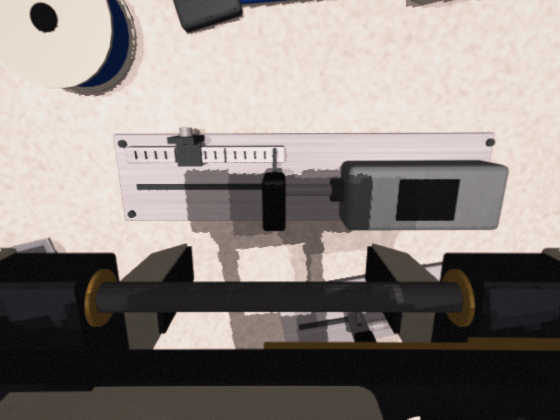

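The wrist view shows the gauge's edge horizontal in the image (screws (122,143) and (490,143)), so the tool is aligned. The grip's top is at (274,187), the pointer at (275,155) and the clip body at (189,150).

Run:
```python
from h import *
u=np.array([-.2027,-.9792,0]);v=np.array([.9792,-.2027,0])
f=lambda p:(round(float(p@u)*1e3,1),round(float(p@v)*1e3,1))
from numpy import array as A
for n,q,z in [('s0',(122,143),.008),('s1',(131,214),.008),('s2',(490,143),.008),('ptr',(275,152),.04),('clip',(189,158),.034),('clipknob',(185,130),.045),('griptop',(274,185),.095),('gripbot',(274,226),.055)]:
    p=onz('wrist',q,z);print(n,np.round(p,4),f(p))
for n,p in [('tcp',A([.6557,.0101,0])),('net grip t',A([.6541,.0101,0])),('net grip w',A([.6566,.0049,0])),('clipT',A([.7194,.0903,0])),('clipS',A([.7211,.0909,0])),('clipW',A([.7195,.0888,0]))]: print(n,f(p))
# two-view height of grip
im=cv2.imread('pics/w1.png')[110:240,110:300];cv2.imwrite('pics/w1c.png',cv2.resize(im,None,fx=4,fy=4,interpolation=cv2.INTER_CUBIC))
```

```text
s0 [0.7361 0.1613 0.008 ] (-307.1, 688.1)
s1 [0.6593 0.1776 0.008 ] (-307.6, 609.6)
s2 [ 0.657 -0.22   0.008] (82.2, 687.9)
ptr [0.6973 0.0033 0.04  ] (-144.6, 682.1)
clip [0.7082 0.0887 0.034 ] (-230.4, 675.5)
clipknob [0.7348 0.0818 0.045 ] (-229.1, 702.9)
griptop [0.6761 0.0079 0.095 ] (-144.8, 660.5)
gripbot [0.628  0.0187 0.055 ] (-145.7, 611.1)
tcp (-142.8, 640.0)
net grip t (-142.5, 638.4)
net grip w (-137.9, 641.9)
clipT (-234.2, 686.1)
clipS (-235.2, 687.7)
clipW (-232.8, 686.5)
```

View pics/w1c.png

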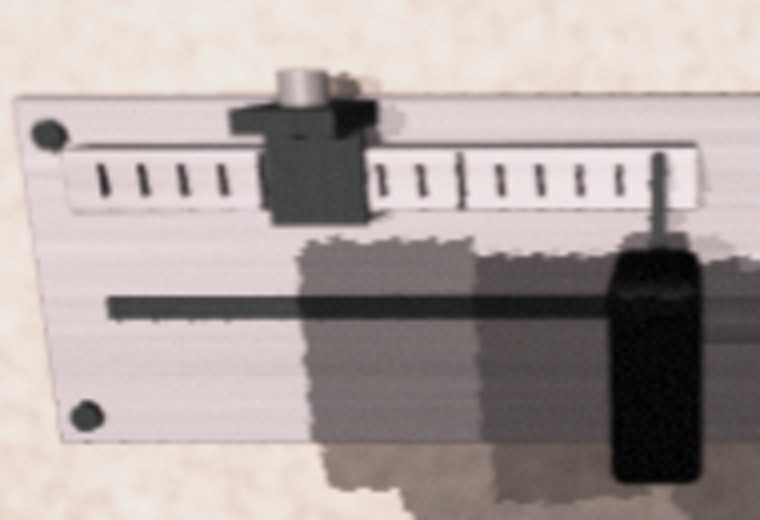

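Emit:
step_arm(commands=[{"translation": [0, -1, 15], "roll": 0}, {"translation": [0, -1, 15], "roll": 0}, {"translation": [0, 0, 15], "roll": 0}, {"translation": [0, 0, 15], "roll": 0}, {"translation": [0, 0, 15], "roll": 0}, {"translation": [0, 0, 15], "roll": 0}, {"translation": [0, 0, 15], "roll": 0}, {"translation": [0, 0, 12], "roll": 0}, {"translation": [0, 0, 11], "roll": 0}, {"translation": [0, 0, 10], "roll": 0}, {"translation": [0, 0, 0], "roll": 0}, {"translation": [0, 0, 0], "roll": 0}], fingers=0.75)

```text
time: 4.02
tool_pos: [0.6555, 0.0102, 0.0633]
tool_rot: [3.141, 0.001, -0.201]
contact_force: [0.5, -0.2, 0.6]
opening: 0.0686
grip_force: 0.0
```

Emit:
step_arm(commands=[{"translation": [0, 0, 0], "roll": 0}, {"translation": [0, 0, 0], "roll": 0}, {"translation": [0, 0, 0], "roll": 0}, {"translation": [0, 0, 0], "roll": 0}, {"translation": [0, 0, 0], "roll": 0}, {"translation": [0, 0, 0], "roll": 0}, {"translation": [0, 0, 0], "roll": 0}, {"translation": [0, 0, 0], "roll": 0}, {"translation": [0, 0, 0], "roll": 0}, {"translation": [0, 0, 0], "roll": 0}, {"translation": [0, 0, 0], "roll": 0}, {"translation": [0, 0, 0], "roll": 0}], fingers=0, grip_force=30)

```text
time: 5.02
tool_pos: [0.6566, 0.0148, 0.0636]
tool_rot: [-3.136, -0.001, -0.2]
contact_force: [4.2, 15.6, -1.3]
opening: 0.0198
grip_force: 30.0
```

Emit:
step_arm(commands=[{"translation": [0, -3, 0], "roll": 0}, {"translation": [0, -5, 0], "roll": 0}, {"translation": [0, -8, 0], "roll": 0}, {"translation": [0, -8, 0], "roll": 0}, {"translation": [0, -8, 0], "roll": 0}, {"translation": [0, -8, 0], "roll": 0}, {"translation": [0, -8, 0], "roll": 0}, {"translation": [0, -8, 0], "roll": 0}, {"translation": [0, -8, 0], "roll": 0}, {"translation": [0, -8, 0], "roll": 0}, {"translation": [0, -8, 0], "roll": 0}, {"translation": [0, -5, 0], "roll": 0}, {"translation": [0, -3, 0], "roll": 0}, {"translation": [0, -2, 0], "roll": 0}, {"translation": [0, 0, 0], "roll": 0}, {"translation": [0, 0, 0], "roll": 0}, {"translation": [0, 0, 0], "roll": 0}])

```text
time: 6.43
tool_pos: [0.673, 0.0976, 0.0636]
tool_rot: [3.139, 0.001, -0.201]
contact_force: [-5.4, -7.4, 2.9]
opening: 0.0198
grip_force: 30.0
```

Run:
```python
from h import *
s=observe();u=np.array([-.2027,-.9792,0]);print(s['time'],s['tool_pos'],s['tool_pos']@u+.1476,s['contact_force'],s['opening'])
im=read_camera('wrist')
cv2.imwrite('pics/w2.png',im[:,:,::-1]);
im=cv2.imread('pics/w2.png')[20:320,130:430];cv2.imwrite('pics/w2c.png',cv2.resize(im,None,fx=2,fy=2,interpolation=cv2.INTER_CUBIC))
```

```text
6.4333 [0.67298439 0.09759771 0.06357074] -0.0843816116179294 [-5.39560959 -7.40127209  2.93048439] 0.01981838938435905
```

View pics/w2c.png

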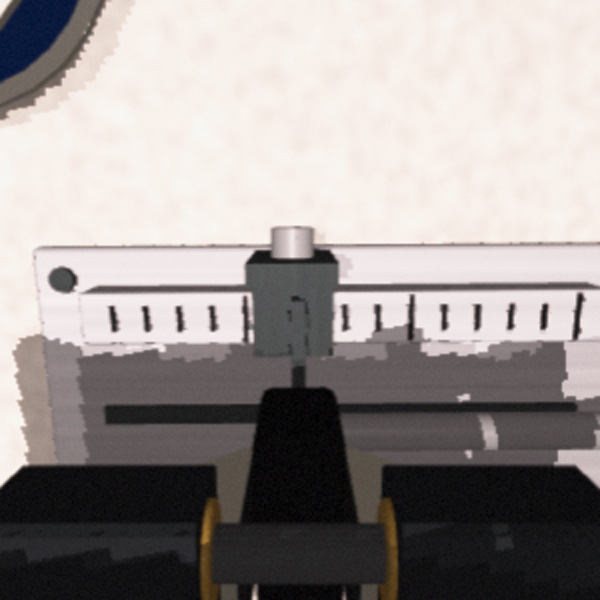

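The pointer (crop column 298) is within about 2 mm of the clip's middle (column 293). I'll hold it there, then guide it back.

Emit:
step_arm(commands=[{"translation": [0, 0, 0], "roll": 0}, {"translation": [0, 0, 0], "roll": 0}, {"translation": [0, 0, 0], "roll": 0}, {"translation": [0, 0, 0], "roll": 0}, {"translation": [0, 0, 0], "roll": 0}, {"translation": [0, 0, 0], "roll": 0}, {"translation": [0, 0, 0], "roll": 0}, {"translation": [0, 0, 0], "roll": 0}, {"translation": [0, 0, 0], "roll": 0}, {"translation": [0, 0, 0], "roll": 0}, {"translation": [0, 0, 0], "roll": 0}, {"translation": [0, 0, 0], "roll": 0}, {"translation": [0, 0, 0], "roll": 0}, {"translation": [0, 0, 0], "roll": 0}, {"translation": [0, 0, 0], "roll": 0}, {"translation": [0, 0, 0], "roll": 0}])

```text
time: 7.82
tool_pos: [0.673, 0.0975, 0.0636]
tool_rot: [3.139, 0.001, -0.201]
contact_force: [-3.8, -6.8, 4.2]
opening: 0.0201
grip_force: 30.0
```

Emit:
step_arm(commands=[{"translation": [0, 3, 0], "roll": 0}, {"translation": [0, 5, 0], "roll": 0}, {"translation": [0, 8, 0], "roll": 0}, {"translation": [0, 8, 0], "roll": 0}, {"translation": [0, 8, 0], "roll": 0}, {"translation": [0, 8, 0], "roll": 0}, {"translation": [0, 8, 0], "roll": 0}, {"translation": [0, 8, 0], "roll": 0}, {"translation": [0, 8, 0], "roll": 0}, {"translation": [0, 8, 0], "roll": 0}, {"translation": [0, 5, 0], "roll": 0}, {"translation": [0, 5, 0], "roll": 0}, {"translation": [0, 3, 0], "roll": 0}, {"translation": [0, 2, 0], "roll": 0}, {"translation": [0, 0, 0], "roll": 0}, {"translation": [0, 0, 0], "roll": 0}, {"translation": [0, 0, 0], "roll": 0}])

```text
time: 9.23
tool_pos: [0.6567, 0.0149, 0.0636]
tool_rot: [-3.14, -0.001, -0.201]
contact_force: [1.2, 6.3, 0.9]
opening: 0.0201
grip_force: 30.0
```

Emit:
step_arm(commands=[{"translation": [0, 0, 0], "roll": 0}, {"translation": [0, 0, 0], "roll": 0}, {"translation": [0, 0, 0], "roll": 0}, {"translation": [0, 0, 0], "roll": 0}, {"translation": [0, 0, 0], "roll": 0}, {"translation": [0, 0, 0], "roll": 0}, {"translation": [0, 0, 0], "roll": 0}, {"translation": [0, 0, 0], "roll": 0}, {"translation": [0, 0, -5], "roll": 0}, {"translation": [0, 0, -10], "roll": 0}, {"translation": [0, 0, -15], "roll": 0}, {"translation": [0, 0, -15], "roll": 0}, {"translation": [0, 0, -15], "roll": 0}, {"translation": [0, 0, -20], "roll": 0}, {"translation": [0, 0, -20], "roll": 0}, {"translation": [0, 0, -20], "roll": 0}, {"translation": [0, 0, -15], "roll": 0}, {"translation": [0, 0, 0], "roll": 0}, {"translation": [0, 0, 0], "roll": 0}, {"translation": [0, 0, 0], "roll": 0}], fingers=0.75)

```text
time: 10.9
tool_pos: [0.6557, 0.0133, 0.1978]
tool_rot: [3.141, 0.001, -0.201]
contact_force: [-0.6, 0.7, 0.6]
opening: 0.0688
grip_force: 0.0
```

Run:
```python
from h import *
s=observe();print(s['time'],s['tool_pos'],s['contact_force'],s['opening'])
im=read_camera('wrist')
print([np.round(d['at'],4) for d in search_frame('wrist','long_grip')[:1]],pix('wrist',[.6973,.0033,.04]))
cv2.imwrite('pics/w3.png',im[:,:,::-1])
```

```text
10.9 [0.65573261 0.01332057 0.19776094] [-0.61753712  0.71466631  0.55032974] 0.06880106826132433
[] [281.41731288 151.49677493]
```

View pics/w3.png

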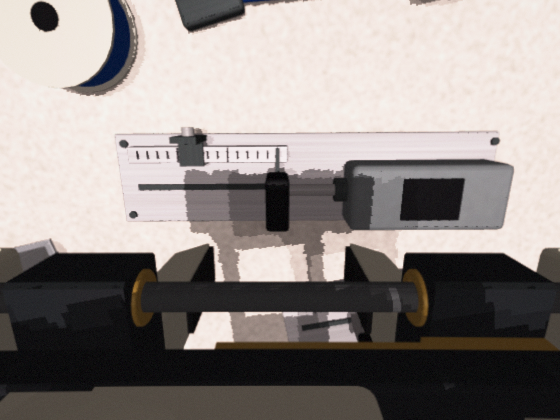

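The pointer (column 277) sits the same distance from the scale's end (288) as it did at the start. The slide is home and the gripper is clear.

```bash
python3 -c "
from cell import *
print(hand_in())"
```

```text
the job is handed in; nothing more can be done
None
```

The job is handed in: I pulled the long gauge's slide to the clip (pointer about 2 mm from its middle), held it still for over a second, guided it back home and released it, and never touched the short gauge.

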